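# Close up the staining row against the end stop

## Task

Slide the whole row of five staining jars along its steel rail, as one closed row, gently up against the end stop, so that the jars stand flush with the stop and with each other and the open end is free for the next jar. Push the row from its rear with the fingertips only: do not grip, lift or tip a jar or let the row come apart, do not ram it, and leave the jar on the bench, the wash bottle and the slide box where they are. Finish with the hand clear of everything.

Things in the scene. Friction and masses are not known exactly. Their poses are not given: they have to be found in the camera images.
- rail: steel staining rail, fixed on the bench: open-topped channel 460 x 79 mm inside, floor 7 mm above the bench, 3 mm side lips with tops 29 mm above the bench. Origin: its middle, on the bench. x runs along it, roughly to the robot's right, to the end stop (3 mm plate, inner face at x = +230 mm, top 57 mm above the bench); the other end (x = -230 mm, robot's left) is open. z up.
- end_stop (a point): point in the middle of the end stop's inner face, at the height of the channel floor; axes as the rail's (x along the rail towards the stop). The foremost jar is home when its centre is 32 mm before this point, the rearmost when its centre is 288 mm before it.
- jar_white: staining jar of the row (their order varies): white plastic box, lid in a paler shade with a white lift tab. 64 mm along the rail, 76 mm across, 80 mm high, 89 mm with lid, 100 mm with the tab (12 x 34 mm). 0.10 to 0.20 kg; the whole row slides with 2 to 8 N. Origin: centre of its underside; z up, x along the rail towards the stop. Starts touching its neighbours (gap under 1 mm).
- jar_green: staining jar of the row (their order varies): green plastic box, lid in a paler shade with a white lift tab. 64 mm along the rail, 76 mm across, 80 mm high, 89 mm with lid, 100 mm with the tab (12 x 34 mm). 0.10 to 0.20 kg; the whole row slides with 2 to 8 N. Origin: centre of its underside; z up, x along the rail towards the stop. Starts touching its neighbours (gap under 1 mm).
- jar_pink: staining jar of the row (their order varies): pink plastic box, lid in a paler shade with a white lift tab. 64 mm along the rail, 76 mm across, 80 mm high, 89 mm with lid, 100 mm with the tab (12 x 34 mm). 0.10 to 0.20 kg; the whole row slides with 2 to 8 N. Origin: centre of its underside; z up, x along the rail towards the stop. Starts touching its neighbours (gap under 1 mm).
- jar_yellow: staining jar of the row (their order varies): yellow plastic box, lid in a paler shade with a white lift tab. 64 mm along the rail, 76 mm across, 80 mm high, 89 mm with lid, 100 mm with the tab (12 x 34 mm). 0.10 to 0.20 kg; the whole row slides with 2 to 8 N. Origin: centre of its underside; z up, x along the rail towards the stop. Starts touching its neighbours (gap under 1 mm).
- jar_blue: staining jar of the row (their order varies): blue plastic box, lid in a paler shade with a white lift tab. 64 mm along the rail, 76 mm across, 80 mm high, 89 mm with lid, 100 mm with the tab (12 x 34 mm). 0.10 to 0.20 kg; the whole row slides with 2 to 8 N. Origin: centre of its underside; z up, x along the rail towards the stop. Starts touching its neighbours (gap under 1 mm).
- spare_jar: a violet jar of the same kind, standing on the bench beyond the rail, on the side away from the robot; not part of the row, to be left alone. 64 x 76 x 100 mm. Origin: centre of its underside.
- wash_bottle: white wash bottle with a green cap and bent spout, standing on the bench beyond the rail, near the stop; to be left alone. 64 mm in diameter, 180 mm high, spout reaching 44 mm from its axis. Origin: centre of its underside.
- slide_box: flat grey and blue slide box on the bench between robot and rail; to be left alone. 102 x 84 x 35 mm. Origin: centre of its underside.
Things that resemble listed ones, but are neither listed nor needed, are in the scene too. Leave any red look-alike of the jar_blue alone. What is shaped like the jar_white but red is not meant.

How it is judged:
By the outcome, as a careful person would: the job done as asked, in the order asked, and still so for the second after the job is handed in, with the robot touching nothing.
It also fails if it takes over 32 s, if anything falls off the work surface, if the arm or the gripper's body presses on something with over 40 N, if the wrist force passes 120 N, or if a joint passes its speed limit or range.

## Robot

A 6-joint arm with a two-finger parallel gripper is mounted at the origin on the work surface. World frame = base frame: x ahead of the robot, y to its left, z up, the work surface at z = 0. Lengths are in m, angles in rad, forces in N, time in s.
With the tool pointing down it reaches from about 0.35 to 0.925 m from the base axis. Payload 6.4 kg.
Tool frame: the origin (TCP) lies at the very end of the fingers, on their centre line; the grasp point (between the pads) lies 19 mm behind it (grip_point_offset is the z of the grasp point in the tool frame, in m); z points along the fingers, x is the direction in which the jaws open and shut, and the axes are right-handed (so a half turn about z gives the same grasp; the last joint's range is limited). The gripper opens to 85 mm and grips with 20 to 120 N. Pads are 22 mm wide; open, the fingers measure 114 mm over their backs; the gripper's body (76 mm by 85 mm) begins 54 mm behind the grasp point. The pads swing forward as they close: fully open they stand 13 mm farther back than shut.
Start: joints at [0.971, 0.245, 1.558, -0, 1.339, -0.174], TCP at [0.268, 0.592, 0.231] pointing down, gripper open.
Joint ranges: [-3.13, 3.13], [-1.02, 2.26], [0.13, 2.54], [-0.95, 4.09], [0.21, 2.88], [-2.74, 2.74]. Speed limits (rad/s): [2.57, 2.57, 3.14, 3.14, 3.14, 3.14].

## Interface

Orientations are given as a unit quaternion [x, y, z, w].
In Python, from station import get_obs, read_camera, camera_params, finish_job, search_frame, mark_of, grip_point_offset gives the robot as it stands. The module is installed in compiled form; this text tells all that it offers.
- The arm moves only by the tool arm_command, never from a script. Its arguments are lists of equal length, an entry for each row: "dp": the shift along the tool's x, y, z in cm, a list of three; "dr": the turn, a rotation vector about the tool's x, y, z in rad, a list of three; "claw": the finger opening in cm, from 0 to 8.54. A call has 1 to 20 rows; each row is the pose to reach, as a shift and turn from the pose commanded when the call began, along the tool's axes at that moment; what a row does not reach only later rows make up. A row lasts 1/12 s, in which the tool goes at most 41.7 mm and 7.16 degrees, less where a joint would pass 70% of its speed; a pose out of reach is approached as far as the arm can. A call with a gripper value outside its range is refused whole. The fingers move at their own pace and stop on an object; the grip force is fixed at half the most. Time passes only in rows, so rows that repeat a pose let the fingers close. It gives the time, the measured TCP pose, the force and the opening at its end, in the units of the state.
- get_obs(): the state, without advancing time (a new reading comes with each control period).
- read_camera(name): name is "side" or "top" or "wrist"; returns the picture (480x640x3 uint8, blue, green, red); there is no depth.
- camera_params(name): a dict with "K" (3x3 intrinsics, pixels), "R" (3x3) and "t" (3): a world point X has camera coordinates R X + t; the wrist camera has in their place "hand_eye" (4x4, takes a point from camera to tool coordinates, whose origin is the TCP and whose axes are the tool frame's). Camera axes: x right, y down, z forward; pixel columns grow to the right and rows downward; lengths in m; the calibration is good to about 2 mm. The wrist camera is an equidistant fisheye: a pixel r from the principal point sees the ray r / f radians off the axis. A picture is of the moment at which its call begins: read the wrist's pose just before it. camera_params takes no time and is no camera call.
- finish_job(): hands the job in, once; it reports no verdict.
Trained networks look in the newest picture that a camera, given by its name, has taken for a name from the list of things; names that differ only in an ending like _2 or _b are one class to them, and where a whole thing is asked for, a point or a joint stands for the part that bears it (a point fixed in the world has none). Each returns a list of dicts, best first, with "p" (0 to 1); they miss things now and then, are a little off and sometimes report something else, mostly with a low value. They report only what shows in the picture. A call takes as long as a camera call. They do not tell look-alikes from the thing itself.
- search_frame(camera, query): "location" ([x, y, z] in m, in world coordinates, good to about 4 mm: the middle of the surface that is visible of it).
- mark_of(camera, query): "location" ([x, y, z] in m, in world coordinates, good to about 4 mm: a listed point, or the origin of a listed thing).
The state is a dict: "time": time; "q": joint angles; "dq": joint speeds; "tau": joint torques, N m; "eef_pos": TCP position; "eef_rot": TCP orientation; "contact_force": force on the tool from outside, world axes, zero at the start; "torque": the same for the moment, N m; "opening": finger opening in m.
Only numpy, scipy, OpenCV 4.12 (cv2) and the standard library are available. Lean on these libraries where they do the work, as an engineer would, in place of code of your own. Each camera call takes 0.05 s, during which the arm holds its last target. There are 200 camera calls.

## Working session

There is one attempt and no reset: what is moved stays moved. The work goes in short steps, Python scripts to look and compute and a tool call to move; the robot and the scene stay as the last step left them, time stands still between calls to the robot, and variables do not carry over. Pictures are saved under pics/ and viewed, on a budget of 10 in all, crops included, one or two more only if the job needs it, and the job is handed in when it is done.

Besides the shell and the picture viewer there is one more tool, called after ">>>" as name(argument=value, ...) on one line, values as JSON. arm_command: Moves the arm, as the interface text tells. Its arguments: {"type":"object","properties":{"dp":{"type":"array","items":{"type":"array","items":{"type":"number"}}},"dr":{"type":"array","items":{"type":"array","items":{"type":"number"}}},"claw":{"type":"array","items":{"type":"number"}}},"required":["dp","dr","claw"]}

```bash
mkdir -p pics; python3 - <<'E'
from station import *
import cv2,numpy as np
o=get_obs();print(o)
for c in ("side","top"):
    im=read_camera(c);cv2.imwrite(f"pics/{c}0.png",im)
    for n in ["end_stop","rail","jar_white","jar_green","jar_pink","jar_yellow","jar_blue","spare_jar","wash_bottle","slide_box"]:
        print(c,n,[(np.round(d["location"],3).tolist(),round(d["p"],2)) for d in mark_of(c,n)][:3])
print(get_obs()["time"],grip_point_offset)
E
```

```text
{'time': 0.0, 'q': array([ 9.70894896e-01,  2.45813598e-01,  1.55900333e+00,  4.62426100e-06,
        1.33871434e+00, -1.74105620e-01]), 'dq': array([ 0.0001406 , -0.0008    ,  0.00016817, -0.00040419,  0.00335784,
       -0.00082811]), 'tau': array([-9.63334642e-04, -4.29500985e+01, -3.26129866e+01, -1.79372892e-04,
        5.19135443e-03, -2.35708903e-06]), 'eef_pos': array([0.26815788, 0.59149719, 0.23018638]), 'eef_rot': array([ 8.40549020e-01,  5.41734626e-01, -8.94265824e-04,  3.73957654e-04]), 'contact_force': array([-0.27169656,  0.09221872,  0.16551428]), 'torque': array([-0.06063821, -0.03999581,  0.02349997]), 'opening': 0.08530126417309915}
side end_stop [([0.56, -0.278, 0.003], 0.65)]
side rail []
side jar_white [([0.406, -0.201, 0.001], 0.75), ([0.428, -0.032, 0.001], 0.38)]
side jar_green [([0.554, -0.149, 0.007], 0.58)]
side jar_pink []
side jar_yellow []
side jar_blue [([0.428, 0.14, 0.002], 0.94), ([0.692, 0.12, 0.002], 0.81)]
side spare_jar [([0.726, -0.016, -0.003], 0.76)]
side wash_bottle [([0.714, -0.164, 0.003], 0.71)]
side slide_box [([0.431, -0.032, 0.002], 0.6), ([0.558, -0.151, 0.007], 0.21), ([0.556, -0.276, 0.004], 0.18)]
top end_stop [([0.558, -0.274, 0.008], 0.57)]
top rail [([0.424, -0.031, -0.0], 0.25)]
top jar_white [([0.409, -0.206, -0.002], 0.97), ([0.564, -0.024, 0.008], 0.67), ([0.56, -0.084, 0.007], 0.37)]
top jar_green [([0.562, -0.153, 0.009], 0.65)]
top jar_pink [([0.562, 0.042, 0.009], 0.76), ([0.562, -0.152, 0.006], 0.47)]
top jar_yellow [([0.558, -0.089, 0.004], 0.72), ([0.559, -0.275, 0.007], 0.6)]
top jar_blue [([0.432, 0.143, -0.0], 0.91), ([0.694, 0.115, -0.006], 0.66), ([0.558, 0.111, 0.012], 0.6)]
top spare_jar [([0.727, -0.014, -0.001], 0.94), ([0.559, -0.084, 0.005], 0.72)]
top wash_bottle [([0.719, -0.162, -0.001], 0.89)]
top slide_box [([0.424, -0.031, 0.0], 0.7)]
1.1 -0.0187
```

View pics/top0.png

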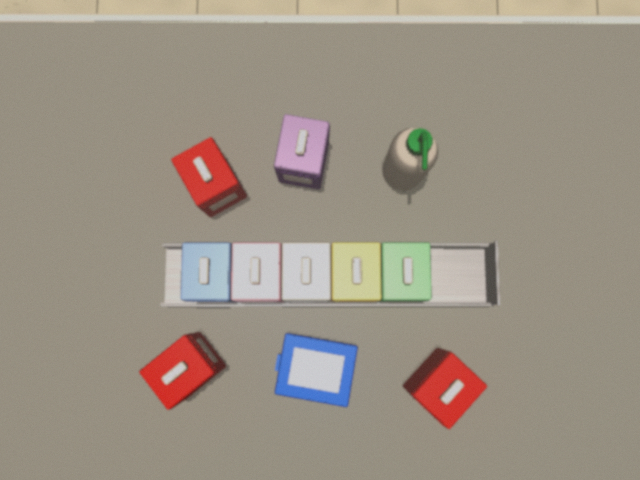

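View pics/side0.png

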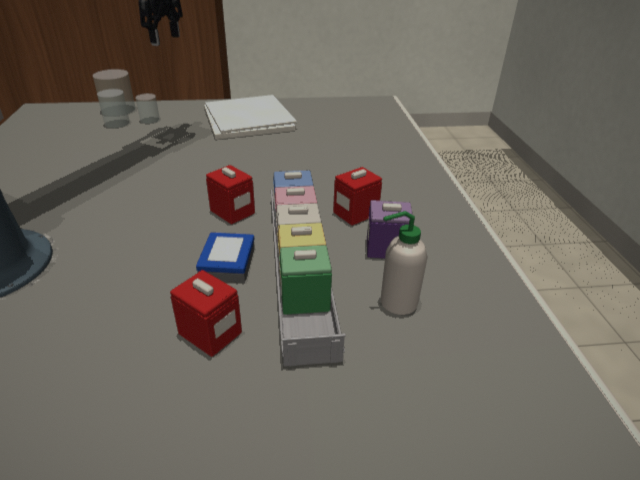

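The top view shows, from the open end, blue, pink, white, yellow and green (lids x≈181–431, y≈243–300), with the stop plate at x≈487–497. Three red look-alikes stand clear of the channel. In the side view the gripper is at the far left, and nothing stands behind the blue jar.

```bash
cat > h.py <<'E'
import numpy as np
from scipy.spatial.transform import Rotation as Ro
from station import *
def px(c,u,v,z):
    p=camera_params(c);R=np.array(p["R"]);t=np.array(p["t"])
    d=R.T@np.linalg.inv(p["K"])@[u,v,1];C=-R.T@t
    return np.round(C+d*(z-C[2])/d[2],4)
def step(pos,rot):  # dp (cm), dr to a target
    o=get_obs();R0=Ro.from_quat(o["eef_rot"])
    return np.round(R0.inv().apply(np.array(pos)-o["eef_pos"])*100,2),np.round((R0.inv()*rot).as_rotvec(),3)
def tool(tilt): # jaws along world x, fingers down and leaning to -y by tilt
    z=np.array([0,-np.sin(tilt),-np.cos(tilt)]);x=np.array([1.,0,0])
    return Ro.from_matrix(np.c_[x,np.cross(z,x),z])
E
python3 - <<'E'
from h import *
import cv2
for n,u,v,z in [("lipL far",163,246,.029),("lipL near",162,305,.029),("lipR near",490,305,.029),("lipR far",490,245,.029),("blue rear far",182,243,.096),("blue rear near",181,300,.096),("green front far",431,243,.096),("green front near",431,300,.096),("stop top out far",497,243,.057),("stop top out near",497,305,.057)]: print(n,px("top",u,v,z))
im=cv2.imread("pics/top0.png")[230:320,150:510];cv2.imwrite("pics/c.png",cv2.resize(im,None,fx=2.2,fy=2.2,interpolation=cv2.INTER_CUBIC))
print(step([.56,.20,.2],tool(0)),step([.56,.20,.15],tool(.42)))
E
```

```text
lipL far [0.598  0.1843 0.029 ]
lipL near [0.5155 0.1826 0.029 ]
lipR near [ 0.5161 -0.2734  0.029 ]
lipR far [ 0.6002 -0.2765  0.029 ]
blue rear far [0.594  0.1404 0.096 ]
blue rear near [0.5211 0.1393 0.096 ]
green front far [ 0.5945 -0.1796  0.096 ]
green front near [ 0.5216 -0.1779  0.096 ]
stop top out far [ 0.5996 -0.2773  0.057 ]
stop top out near [ 0.5158 -0.2741  0.057 ]
(array([-23.65,  42.74,   3.13]), array([-0.   ,  0.   ,  1.145])) (array([-23.65,  42.74,   8.13]), array([-0.373, -0.24 ,  1.127]))
```

View pics/c.png

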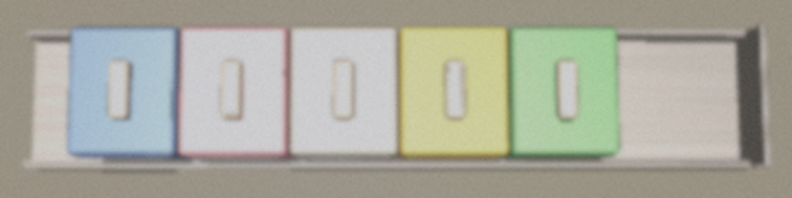

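The crop shows a closed row with about 94 mm of free travel. Moving above the open end, tilted so that the tip leads.

>>> arm_command(dp=[[-23.65,42.74,8.1],[-23.65,42.74,8.1],[-23.65,42.74,8.1],[-23.65,42.74,8.1],[-23.65,42.74,8.1],[-23.65,42.74,8.1],[-23.65,42.74,8.1],[-23.65,42.74,8.1],[-23.65,42.74,8.1],[-23.65,42.74,8.1],[-23.65,42.74,8.1],[-23.65,42.74,8.1],[-23.65,42.74,8.1],[-23.65,42.74,8.1],[-23.65,42.74,8.1],[-23.65,42.74,8.1]], dr=[[-0.373,-0.24,1.127],[-0.373,-0.24,1.127],[-0.373,-0.24,1.127],[-0.373,-0.24,1.127],[-0.373,-0.24,1.127],[-0.373,-0.24,1.127],[-0.373,-0.24,1.127],[-0.373,-0.24,1.127],[-0.373,-0.24,1.127],[-0.373,-0.24,1.127],[-0.373,-0.24,1.127],[-0.373,-0.24,1.127],[-0.373,-0.24,1.127],[-0.373,-0.24,1.127],[-0.373,-0.24,1.127],[-0.373,-0.24,1.127]], claw=[0,0,0,0,0,0,0,0,0,0,0,0,0,0,0,0])

```text
time: 2.43
eef_pos: [0.5597, 0.201, 0.1506]
eef_rot: [0.978, 0.001, 0.0, 0.208]
contact_force: [-0.4, -0.3, -0.2]
opening: 0.0
```

```bash
python3 - <<'E'
from h import *
import cv2
o=get_obs();print(o["time"],o["eef_pos"],o["contact_force"],o["q"],o["opening"])
print(Ro.from_quat(o["eef_rot"]).as_matrix().round(3))
print(step([.558,.18,.04],tool(.42)))
cv2.imwrite("pics/w1.png",read_camera("wrist"))
E
```

```text
2.4333 [0.55967734 0.2010183  0.15056566] [-0.36700663 -0.32089437 -0.20505674] [ 0.3209132   0.32133917  1.66281666 -0.41124489  1.31792339  0.45595816] 8.213337617670167e-06
[[ 1.     0.001  0.001]
 [ 0.002 -0.913 -0.407]
 [ 0.001  0.407 -0.913]]
(array([-0.18, -2.59, 10.95]), array([-0.   , -0.001,  0.001]))
```

View pics/w1.png

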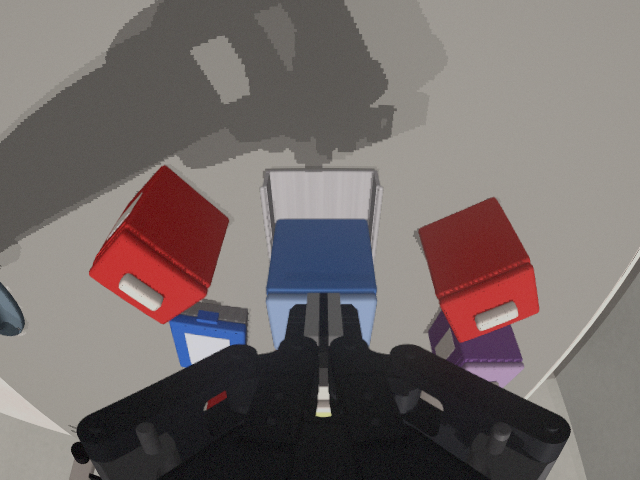

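The wrist view shows the closed fingers centred on the blue jar's rear face (x≈268–376), with the channel clear behind it. Descending.

>>> arm_command(dp=[[-0.1,-1.3,3],[-0.2,-2.6,6],[-0.2,-2.6,9],[-0.2,-2.6,10.9],[-0.2,-2.6,10.9],[-0.2,-2.6,10.9]], dr=[[0,0,0],[0,0,0],[0,0,0],[0,0,0],[0,0,0],[0,0,0]], claw=[0,0,0,0,0,0])

```text
time: 2.98
eef_pos: [0.5573, 0.18, 0.0398]
eef_rot: [0.978, 0.001, -0.0, 0.209]
contact_force: [-0.6, 0.9, 1.1]
opening: -0.0001
```

>>> arm_command(dp=[[0,0.55,0.24],[0,1.1,0.49],[0,1.55,0.69],[0,1.83,0.81],[0,2.01,0.9],[0,2.15,0.96],[0,2.28,1.02],[0,2.42,1.08],[0,2.56,1.14],[0,2.7,1.2],[0,2.83,1.26]], dr=[[0,0,0],[0,0,0],[0,0,0],[0,0,0],[0,0,0],[0,0,0],[0,0,0],[0,0,0],[0,0,0],[0,0,0],[0,0,0]], claw=[0,0,0,0,0,0,0,0,0,0,0])

```text
time: 3.9
eef_pos: [0.5581, 0.1486, 0.0401]
eef_rot: [0.978, 0.0, 0.0, 0.208]
contact_force: [-0.9, 4.0, 1.3]
opening: -0.0001
```

>>> arm_command(dp=[[0,0.09,0.04],[0,0.27,0.12],[0,0.55,0.24],[0,0.82,0.37],[0,1.1,0.49],[0,1.37,0.61],[0,1.64,0.73],[0,1.92,0.85],[0,2.19,0.98],[0,2.47,1.1],[0,2.74,1.22],[0,3.01,1.34],[0,3.29,1.46],[0,3.56,1.59],[0,3.84,1.71],[0,4.11,1.83],[0,4.38,1.95],[0,4.66,2.07],[0,4.84,2.16],[0,4.93,2.2]], dr=[[0,0,0],[0,0,0],[0,0,0],[0,0,0],[0,0,0],[0,0,0],[0,0,0],[0,0,0],[0,0,0],[0,0,0],[0,0,0],[0,0,0],[0,0,0],[0,0,0],[0,0,0],[0,0,0],[0,0,0],[0,0,0],[0,0,0],[0,0,0]], claw=[0,0,0,0,0,0,0,0,0,0,0,0,0,0,0,0,0,0,0,0])

```text
time: 5.57
eef_pos: [0.5582, 0.095, 0.0402]
eef_rot: [0.978, 0.0, 0.0, 0.208]
contact_force: [0.1, 6.1, 0.1]
opening: -0.0003
```

```bash
python3 - <<'E'
from h import *
import cv2
o=get_obs();print(o["time"],o["eef_pos"],o["contact_force"])
a=read_camera("top")[220:330,150:510];b=read_camera("side")[160:370,220:400]
a=cv2.resize(a,(800,244),interpolation=cv2.INTER_CUBIC);b=cv2.resize(b,(305,356),interpolation=cv2.INTER_CUBIC)
c=np.zeros((600,800,3),np.uint8);c[:244]=a;c[244:,:305]=b;cv2.imwrite("pics/m.png",c)
E
```

```text
5.5667 [0.55819856 0.09495258 0.04015784] [0.14408455 6.13565591 0.10515908]
```

View pics/m.png

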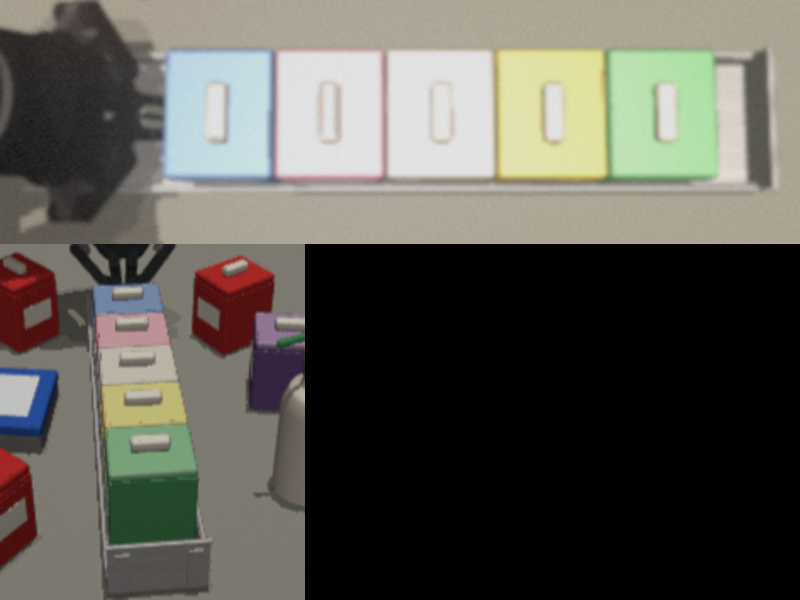

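The row is closed and upright, and the green jar is still short of the stop (gap at x≈718–748 in the enlarged crop). About 39 mm remain. I'll continue, then creep.

>>> arm_command(dp=[[0,0.09,0.04],[0,0.27,0.12],[0,0.55,0.24],[0,0.82,0.37],[0,1.1,0.49],[0,1.37,0.61],[0,1.64,0.73],[0,1.92,0.85],[0,2.1,0.94],[0,2.28,1.02],[0,2.42,1.08],[0,2.51,1.12],[0,2.6,1.16],[0,2.69,1.2],[0,2.78,1.24],[0,2.87,1.28],[0,2.96,1.32],[0,3.05,1.36]], dr=[[0,0,0],[0,0,0],[0,0,0],[0,0,0],[0,0,0],[0,0,0],[0,0,0],[0,0,0],[0,0,0],[0,0,0],[0,0,0],[0,0,0],[0,0,0],[0,0,0],[0,0,0],[0,0,0],[0,0,0],[0,0,0]], claw=[0,0,0,0,0,0,0,0,0,0,0,0,0,0,0,0,0,0])

```text
time: 7.17
eef_pos: [0.5581, 0.0614, 0.0402]
eef_rot: [0.978, 0.0, 0.0, 0.208]
contact_force: [-0.2, 5.6, -0.1]
opening: -0.0001
```

Creep at 1 mm per row in short calls until the force rises.

>>> arm_command(dp=[[0,0.09,0.04],[0,0.18,0.08],[0,0.27,0.12]], dr=[[0,0,0],[0,0,0],[0,0,0]], claw=[0,0,0])

```text
time: 7.42
eef_pos: [0.5581, 0.0585, 0.0401]
eef_rot: [0.978, 0.0, 0.0, 0.208]
contact_force: [0.2, 5.7, -0.4]
opening: 0.0001
```

>>> arm_command(dp=[[0,0.07,0.03],[0,0.14,0.06]], dr=[[0,0,0],[0,0,0]], claw=[0,0])

```text
time: 7.58
eef_pos: [0.5581, 0.0569, 0.0402]
eef_rot: [0.978, 0.0, 0.0, 0.208]
contact_force: [1.0, 4.8, -0.2]
opening: 0.0
```

>>> arm_command(dp=[[0,0.07,0.03],[0,0.14,0.06]], dr=[[0,0,0],[0,0,0]], claw=[0,0])

```text
time: 7.75
eef_pos: [0.5581, 0.0554, 0.0402]
eef_rot: [0.978, 0.0, 0.0, 0.208]
contact_force: [-0.1, 5.2, -0.1]
opening: -0.0002
```

>>> arm_command(dp=[[0,0.07,0.03],[0,0.14,0.06]], dr=[[0,0,0],[0,0,0]], claw=[0,0])

```text
time: 7.92
eef_pos: [0.558, 0.0539, 0.0402]
eef_rot: [0.978, 0.0, 0.0, 0.208]
contact_force: [0.0, 4.7, -0.7]
opening: -0.0003
```

>>> arm_command(dp=[[0,0.07,0.03],[0,0.14,0.06]], dr=[[0,0,0],[0,0,0]], claw=[0,0])

```text
time: 8.08
eef_pos: [0.5581, 0.0533, 0.0402]
eef_rot: [0.978, -0.0, 0.0, 0.207]
contact_force: [-1.0, 11.4, 1.2]
opening: -0.0003
```

>>> arm_command(dp=[[0,0.03,0.01],[0,0.03,0.01]], dr=[[0,0,0],[0,0,0]], claw=[0,0])

```text
time: 8.25
eef_pos: [0.5581, 0.0533, 0.0402]
eef_rot: [0.978, 0.0, 0.001, 0.207]
contact_force: [-0.9, 11.0, 0.5]
opening: -0.0001
```

```bash
python3 - <<'E'
from h import *
import cv2
o=get_obs();print(o["time"],o["eef_pos"],o["contact_force"])
a=read_camera("top")[220:330,200:510];b=read_camera("side")[160:370,220:400]
a=cv2.resize(a,(800,284),interpolation=cv2.INTER_CUBIC);b=cv2.resize(b,(270,316),interpolation=cv2.INTER_CUBIC)
c=np.zeros((600,800,3),np.uint8);c[:284]=a;c[284:,:270]=b;cv2.imwrite("pics/n.png",c)
E
```

```text
8.25 [0.55805584 0.05327783 0.04016522] [-0.87625413 11.01060756  0.47606117]
```

View pics/n.png

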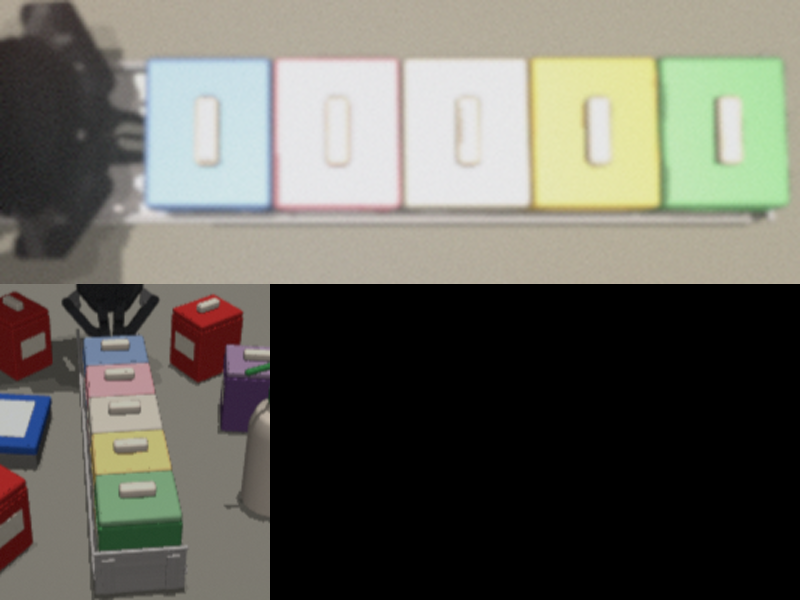

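The row is home: the green jar covers the stop's inner edge, there are no gaps between jars, and 11 N holds steady. Backing off slowly, then up.

>>> arm_command(dp=[[0,-0.09,-0.04],[0,-0.18,-0.08],[0,-0.46,-0.2],[0,-1.37,-0.61],[0,-2.74,-1.22],[0,-4.57,-2.03],[0,-7.3,-3.26],[0,-10.04,-4.48],[0,-10.04,-4.48],[0,-8.8,-7.2],[0,-7.6,-10],[0,-6.4,-12.7],[0,-5.2,-15.4],[0,-3.9,-18.2],[0,-3.9,-18.2],[0,-3.9,-18.2]], dr=[[0,0,0],[0,0,0],[0,0,0],[0,0,0],[0,0,0],[0,0,0],[0,0,0],[0,0,0],[0,0,0],[0,0,0],[0,0,0],[0,0,0],[0,0,0],[0,0,0],[0,0,0],[0,0,0]], claw=[0,0,0,0,0,0,0,0,0,0,0,0,0,0,0,0])

```text
time: 9.68
eef_pos: [0.5593, 0.1616, 0.1931]
eef_rot: [0.978, -0.0, 0.002, 0.208]
contact_force: [-0.3, -0.2, -0.9]
opening: 0.0001
```

```bash
python3 - <<'E'
from h import *
import cv2
o=get_obs();print(o["time"],o["eef_pos"],o["contact_force"])
a=read_camera("top");b=read_camera("side")
c=np.zeros((600,800,3),np.uint8);c[:300,:400]=cv2.resize(a,(400,300));c[:300,400:]=cv2.resize(b,(400,300))
c[300:584]=cv2.resize(a[220:330,200:510],(800,284),interpolation=cv2.INTER_CUBIC);cv2.imwrite("pics/f.png",c)
for n in ["spare_jar","wash_bottle","slide_box"]:print(n,[np.round(d["location"],3) for d in mark_of("top",n)][:1])
E
```

```text
9.6833 [0.55927415 0.16158608 0.19313839] [-0.29006414 -0.18486192 -0.85441276]
spare_jar [array([ 0.731, -0.012, -0.003])]
wash_bottle [array([ 0.718, -0.158,  0.001])]
slide_box [array([ 0.428, -0.03 , -0.001])]
```

View pics/f.png

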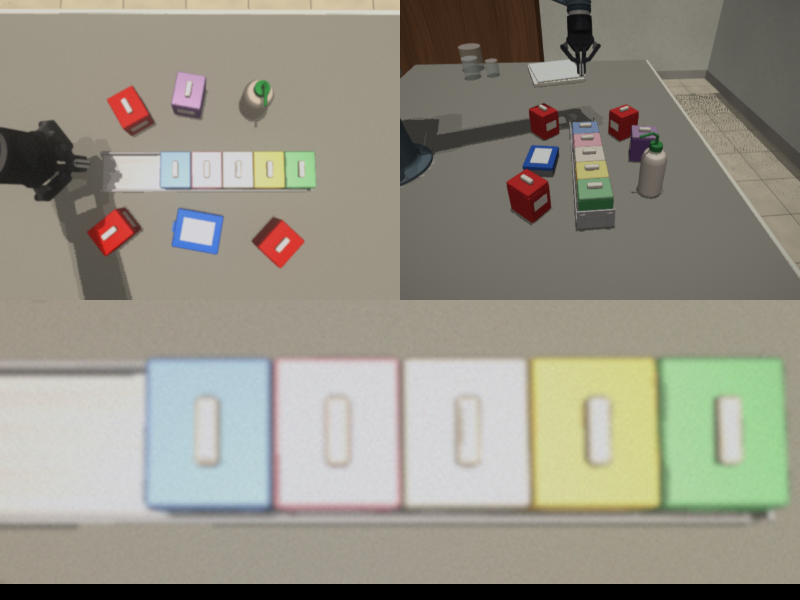

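The final view shows the row closed at the stop and unchanged since the push, with the bystanders in place and the hand well clear above the open end.

```bash
python3 -c "from station import *;print(finish_job())"
```

```text
the job is handed in; nothing more can be done
None
```

The five-jar row is home: I slid it about 96 mm along the rail, from blue at the rear to green at the front, and it now stands closed against the end stop. I used the shut fingertips, tilted to contact low on the blue jar's rear face, then backed the hand off along the rail and raised it. The job was handed in at about 10 s of the 32 s limit.

- **Force:** The row slid at about 5–6 N, and at the stop the force rose to about 11 N and held steady with no more movement.
- **Final pictures:** I saw no gaps between the jars, the green jar at the stop, all jars upright and the open end free. By eye, the row did not shift when the hand withdrew.
- **Other things on the bench:** The violet jar, wash bottle and slide box measured within about 5 mm of where they started, which is roughly the measuring error. The red look-alikes were not touched.
- **Disagreement:** The row stopped about 2–3 mm further on than my estimate from the image, which is about the calibration and pixel-reading error. I trusted the force rise over the estimate.

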